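# Push a finished spice jar through the sprung flap of the jar caddy

## Task

The small glass spice jar with the dark brown screw lid is finished. Throw it out into the sorting caddy for jars - the white box whose sloping steel lid has the nearly square mouth, not the one with the long paper slot: tilt it to face the mouth, push it end first against the sprung flap and right on through, until it lies inside and the flap has sprung shut behind it. Do not shove either caddy along the worktop, and leave the mug, the pepper mill and the oil bottle standing where they are.

Things in the scene. Friction and masses are not known exactly. Their poses are not given: they have to be found in the camera images.
- jar: the finished spice jar: a closed glass cylinder 41 mm across and 105 mm tall, about 110 g, with a dark brown lid on its top 25 mm; the only jar of this kind. It starts upright on the worktop, to the left or to the right of the caddies. Origin: centre of its foot; z runs up its axis.
- jar_middle (a point): middle of the same jar, on its axis, 52.5 mm above its foot.
- jar_caddy: the caddy for jars: white steel box 180 mm deep (x), 150 mm wide (y), rounded corners; front (-x, towards the robot) 110 mm high, back 251 mm high: its plain steel lid slopes up away from the front at 38 degrees. Hollow, walls 5 mm, floor 6 mm. Stands loose, 2.5 kg, slides if shoved. Origin: centre of its underside; x from front to back, z up.
- jar_caddy_mouth (a point): centre of the jar caddy's mouth, on the sloping lid's upper face, 181 mm above the worktop. z points straight out of it (up and to the front, 38 degrees from vertical), x up the slope, y across. Opening 50 mm along x, 54 mm along y, inside a round bead that stands 3.5 mm proud of the lid. The jar passes with its axis within about 20 degrees of z; fingers that hold the jar do not fit in with it.
- jar_caddy_flap (a joint): its flap, 3 mm below the lid face, hinged at the mouth's upper (+x) edge, swings inward; 0 rad shut, at most 1.45. Sprung shut: 1 N at the free edge, 2 N wide open, but a jar pushed in square bears near the hinge and needs 6 to 12 N. Let go with 40 to 70 mm inside, the jar stays pinched, sagging; pushed on with closed fingertips, it drops in when they are 5 to 30 mm past the lid face.
- paper_caddy: the caddy for paper: same box and same sloping lid, but its mouth is a slot 104 mm wide and 20 mm high with a narrow flap, too narrow for the jar. It stands loose beside the jar caddy, on either side of it. Origin: centre of its underside; axes as for the jar caddy. Leave it.
- mug: white mug with a handle, 86 mm across, 98 mm high; bystander, upright on the other side of the caddies from the jar. Origin: centre of the underside of its outline, handle included; z up.
- mill: dark wooden pepper mill, 58 mm across, 170 mm high; bystander, upright to the right behind. Origin: centre of its underside; z up.
- oil_bottle: dark green oil bottle, 61 mm across, 268 mm high; bystander, upright to the right behind. Origin: centre of its underside; z up.
Mind the look-alikes: they are no part of the job. Leave any turquoise look-alike of the jar alone.

How it is judged (in metres and radians):
On the way:
1. the jar itself holds the flap of the jar caddy open, its middle at the mouth (value of joint jar_caddy_flap above 0.5 rad and contact force between jar and jar_caddy above 0.2 N and x of jar_middle in the frame of jar_caddy_mouth between -0.035 and 0.035 m and y of jar_middle in the frame of jar_caddy_mouth between -0.03 and 0.03 m and z of jar_middle in the frame of jar_caddy_mouth between -0.07 and 0.05 m), for 0.2 s.
At the end, for the whole second after the job is handed in: the jar lies at rest inside the jar caddy, its middle at least 60 mm below the mouth; the flap is shut to within 0.08 rad; both caddies are within 25 mm of where they stood, and mug, mill and oil bottle are upright and within 30 mm of where they stood (x of jar_middle in the frame of jar_caddy between -0.085 and 0.085 m and y of jar_middle in the frame of jar_caddy between -0.07 and 0.07 m and z of jar_middle in the frame of jar_caddy between 0.01 and 0.12 m and value of joint jar_caddy_flap below 0.08 rad and linear speed of jar below 0.03 m/s and angle between jar_caddy's own z axis and vertical below 0.05 rad and distance of each of jar_caddy, paper_caddy from where it was at the start of the episode below 0.025 m and angle between each of mug, mill, oil_bottle's own z axis and vertical below 0.1 rad and distance of each of mug, mill, oil_bottle from where it was at the start of the episode below 0.03 m); the robot touches nothing.
It fails at once if a caddy is shoved more than 25 mm (distance of any of jar_caddy, paper_caddy from where it was at the start of the episode above 0.025 m).
It fails at once if the mug, the mill or the oil bottle is tipped or pushed more than 30 mm ((distance of mug from where it was at the start of the episode above 0.03 m or angle between mug's own z axis and vertical above 0.35 rad) or (distance of mill from where it was at the start of the episode above 0.03 m or angle between mill's own z axis and vertical above 0.35 rad) or (distance of oil_bottle from where it was at the start of the episode above 0.03 m or angle between oil_bottle's own z axis and vertical above 0.35 rad)).
It also fails if it takes over 51 s, if anything falls off the work surface, if the arm or the gripper's body presses on something with over 40 N, if the wrist force passes 120 N, or if a joint passes its speed limit or range.

## Robot

A 6-joint arm with a two-finger parallel gripper is mounted at the origin on a cart in front of the work surface, level with it; the furniture and walls round the work are solid. World frame = base frame: x ahead of the robot, y to its left, z up, the work surface at z = 0. Lengths are in mm, angles in degrees, forces in N, time in s.
With the tool pointing down it reaches from about 325 to 1000 mm from the base axis. Payload 5.1 kg.
Tool frame: the origin (TCP) lies on the centre line of the jaws, within the pads' length; the fingertips stand 14 mm ahead of it and the grasp point (between the pads) lies 5 mm behind it (finger_overhang is the z of the fingertips in the tool frame, in mm); z points along the fingers, y is the line along which they close (so a half turn about z gives the same grasp; the last joint's range is limited). The gripper opens to 85 mm and grips with 20 to 120 N. Pads are 22 mm wide; open, the fingers measure 114 mm over their backs; the gripper's body (76 mm by 85 mm) begins 54 mm behind the grasp point. The pads swing forward as they close: fully open they stand 13 mm farther back than shut.
Start: joints at [-71.253, 7.093, 94.555, -0, 78.352, -4.733], TCP at [258.944, -596.182, 245.322] pointing down, gripper open.
Joint ranges: [-149.61, 149.61], [-58.7, 133.49], [1.44, 155.28], [-77.14, 257.14], [18.33, 153.61], [-166.67, 166.67]. Speed limits (degrees/s): [147.25, 147.25, 180, 180, 180, 180].

## Interface

Orientations are given as a 3x3 rotation matrix whose columns are the frame's x, y, z axes.
In Python, from cell import get_state, grab_frame, camera_info, sign_off, regions_of, finger_overhang gives the robot as it stands.
- The arm moves only by the tool send_rows, never from a script. Its argument "moves" is a list of rows, each a list of 3 entries, a list of its own where there are three numbers: the closure, from 0 (fully open) to 1 (shut), then the shift along the tool's x, y, z in units of 40 mm (1.0 is 40 mm), then the turn, a rotation vector about the tool's x, y, z in units of 5 degrees (1.0 is 5 degrees). In form: [[gripper, [tx, ty, tz], [wx, wy, wz]], ...]. A call has exactly 5 rows; each row shifts and turns the commanded pose from where the row before left it, along the tool's axes as they then stand; what a row does not reach is not made up. A row lasts 1/12 s, in which the tool goes at most 41.7 mm and 7.16 degrees, less where a joint would pass 70% of its speed; a pose out of reach is approached as far as the arm can. A call is refused whole if a number of a shift passes 1 or a number of a turn 1, either way. A call with a gripper value outside its range is refused whole. The fingers move at their own pace and stop on an object; the grip force is fixed at half the most. Time passes only in rows, so rows that do not move let the fingers close, or fill a call up. It gives the time, the measured TCP pose, the force, the opening and the grip force at its end, in the units of the state.
- get_state(): the state, without advancing time (a new reading comes with each control period).
- grab_frame(name): name is "scene" or "top"; returns the picture (384x512x3 uint8, blue, green, red); there is no depth.
- camera_info(name): a dict with "mtx" (3x3 intrinsics, pixels), "position" and "orientation" of the camera in the world. Camera axes: x right, y down, z forward; pixel columns grow to the right and rows downward; lengths in mm; the calibration is good to about 2 mm. A picture is of the moment at which its call begins. camera_info takes no time and is no camera call.
- sign_off(): hands the job in; it is judged then, once.
Trained networks look in the newest picture that a camera, given by its name, has taken for a name from the list of things; names that differ only in an ending like _2 or _b are one class to them, and where a whole thing is asked for, a point or a joint stands for the part that bears it (a point fixed in the world has none). Each returns a list of dicts, best first, with "score" (0 to 1); they miss things now and then, are a little off and sometimes report something else, mostly with a low value. They report only what shows in the picture. A call takes as long as a camera call. They do not tell look-alikes from the thing itself.
- regions_of(camera, label): "pixels" (384x512 bool, what is visible of it) and "extent" ([left, top, width, height] in pixels, round what is visible of it).
The state is a dict: "time_s": time; "q": joint angles; "qd": joint speeds; "joint_efforts": joint torques, N m; "eef_pos": TCP position; "eef_rot": TCP orientation; "ft_force": force on the tool from outside, world axes, zero at the start; "torque": the same for the moment, N m; "gripper_width": finger opening in mm; "grasp_force": force on a finger pad.
Only numpy, scipy, OpenCV 4.12 (cv2) and the standard library are available. Lean on these libraries where they do the work, as an engineer would, in place of code of your own. Each camera call takes 0.05 s, during which the arm holds its last target. There are 200 camera calls.

## Working session

There is one attempt and no reset: what is moved stays moved. The work goes in short steps, Python scripts to look and compute and a tool call to move; the robot and the scene stay as the last step left them, time stands still between calls to the robot, and variables do not carry over. Pictures are saved under pics/ and viewed, at most 10 in all, crops included, and the job is handed in when it is done.

Besides the shell and the picture viewer there is one more tool, called as name(argument=value, ...) on one line, values as JSON. send_rows: Moves the arm, as the interface text tells. Its arguments: {"type":"object","properties":{"moves":{"type":"array"}},"required":["moves"]}

```bash
ls; mkdir -p pics; python3 - <<'E'
from cell import *
import cv2,numpy as np
s=get_state();print({k:np.round(v,2).tolist() for k,v in s.items()},finger_overhang)
for c in("scene","top"):
    f=grab_frame(c);cv2.imwrite(f"pics/{c}0.png",f)
    i=camera_info(c);print(c,i)
    for n in("jar","jar_caddy","paper_caddy","jar_caddy_flap","mug","mill","oil_bottle"):
        for r in regions_of(c,n)[:3]:print(n,round(r["score"],2),r["extent"])
a=np.hstack([cv2.imread("pics/scene0.png")[:, :],cv2.imread("pics/top0.png")])
cv2.imwrite("pics/both0.png",cv2.resize(a,(800,300),interpolation=cv2.INTER_AREA))
E
```

```text
pics
{'time_s': 0.0, 'q': [-71.25, 7.13, 94.63, 0.0, 78.35, -4.73], 'qd': [0.04, 0.1, -0.02, 0.02, 0.07, 0.02], 'joint_efforts': [0.0, -42.36, -36.55, -0.0, 0.01, -0.0], 'eef_pos': [258.76, -595.63, 244.05], 'eef_rot': [[0.92, 0.4, -0.0], [0.4, -0.92, 0.0], [0.0, -0.0, -1.0]], 'ft_force': [-0.36, -0.18, 0.42], 'torque': [-0.02, 0.06, 0.02], 'grasp_force': 0.0, 'gripper_width': 85.62} 14.0
scene {'mtx': array([[495.86649714,   0.        , 246.25610225],
       [  0.        , 495.86649714, 189.10495391],
       [  0.        ,   0.        ,   1.        ]]), 'position': array([-521.3920518 , -511.86739422, 1118.32905448]), 'orientation': array([[ 0.42011633, -0.58976745,  0.68969314],
       [-0.907448  , -0.27835045,  0.31473663],
       [ 0.00635498, -0.75808666, -0.65212286]])}
jar 0.61 [108.2, 204.1, 11.6, 29.9]
jar_caddy 0.81 [266.9, 189.0, 65.4, 59.9]
jar_caddy 0.41 [372.0, 210.5, 26.0, 42.4]
jar_caddy_flap 0.52 [321.9, 248.3, 30.6, 43.4]
mug 0.73 [322.0, 247.9, 31.3, 44.4]
mill 0.75 [371.6, 211.1, 25.5, 40.6]
top {'mtx': array([[455.94872848,   0.        , 253.35332234],
       [  0.        , 455.94872848, 199.89724007],
       [  0.        ,   0.        ,   1.        ]]), 'position': array([   7.55914697,  109.20099103, 1431.51421946]), 'orientation': array([[-0.32789905, -0.87536744,  0.35526619],
       [-0.94471214,  0.30426329, -0.12224084],
       [-0.00108881, -0.37570694, -0.92673789]])}
jar 0.82 [149.9, 239.1, 19.3, 20.8]
jar 0.67 [146.0, 298.7, 19.6, 18.3]
jar 0.48 [155.3, 268.4, 16.4, 17.6]
jar_caddy 0.64 [255.1, 123.3, 62.9, 92.0]
paper_caddy 0.64 [163.2, 149.0, 71.9, 93.9]
jar_caddy_flap 0.84 [276.6, 155.7, 17.9, 17.8]
jar_caddy_flap 0.42 [153.1, 268.5, 19.0, 16.1]
mug 0.86 [339.9, 187.5, 33.0, 39.9]
oil_bottle 0.75 [312.3, 105.7, 30.7, 53.4]
```

View pics/top0.png

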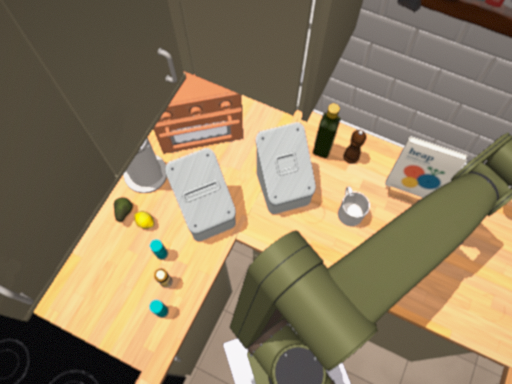

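View pics/scene0.png

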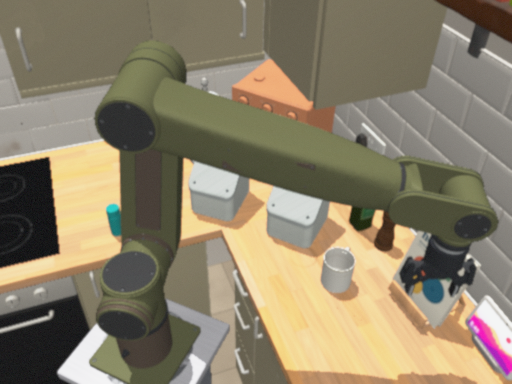

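The top view shows the glass jar with the brown lid at about (162,276), between turquoise look-alikes at (158,249) and (159,308). The jar caddy, with the square mouth, is at (285,167); the paper caddy is at (200,193) and the mug at (353,207). The scene view shows the arm hiding the jar, with the mug at (338,270). Next I'll fit silhouettes to get positions.

```bash
cat > h.py <<'E'
from cell import *
import cv2,numpy as np
from scipy.optimize import minimize
def proj(c,P):
    i=camera_info(c);p=(np.asarray(P,float)-i["position"])@i["orientation"]
    p=p@i["mtx"].T;return p[:,:2]/p[:,2:]
def ray(c,uv,z):
    i=camera_info(c);d=i["orientation"]@np.linalg.solve(i["mtx"],[*uv,1]);o=i["position"]
    return o+d*(z-o[2])/d[2]
def sil(c,P):
    m=np.zeros((384*4,512*4),np.uint8)
    cv2.fillConvexPoly(m,cv2.convexHull(((proj(c,P)+.5)*4).astype(np.int32)),1)
    return cv2.resize(m.astype(np.float32),(512,384),interpolation=cv2.INTER_AREA)
def caddy(x,y,a):
    a=np.radians(a);P=[]
    for sx in(-90,90):
        for sy in(-75,75):
            for t in np.linspace(0,np.pi/2,5):
                X=sx-np.sign(sx)*12*(1-np.cos(t));Y=sy-np.sign(sy)*12*(1-np.sin(t))
                P+=[[X,Y,0],[X,Y,110+(X+90)*np.tan(np.radians(38))]]
    P=np.array(P);R=np.array([[np.cos(a),-np.sin(a),0],[np.sin(a),np.cos(a),0],[0,0,1]])
    return P@R.T+[x,y,0]
def cyl(x,y,r,z0,z1):
    t=np.linspace(0,2*np.pi,24);return np.array([[x+r*np.cos(k),y+r*np.sin(k),z] for k in t for z in(z0,z1)])
def fit(c,mask,f,x0,simp):
    mk=mask.astype(np.float32)
    def L(v):
        s=sil(c,f(*v));return 1-np.minimum(s,mk).sum()/np.maximum(s,mk).sum()
    r=minimize(L,x0,method="Nelder-Mead",options=dict(initial_simplex=np.vstack([x0]+[np.add(x0,np.eye(len(x0))[k]*simp[k]) for k in range(len(x0))]),maxiter=250))
    return r.x,1-r.fun
E
python3 - <<'E'
from h import *
f=grab_frame("top")
for n in("jar_caddy","paper_caddy"):
    r=regions_of("top",n)[0];m=r["pixels"];u=[r["extent"][0]+r["extent"][2]/2,r["extent"][1]+r["extent"][3]/2]
    p=ray("top",u,110)
    best=max((fit("top",m,caddy,[p[0],p[1],a],[30,30,15]) for a in(-30,0,30)),key=lambda t:t[1])
    x,y,a=best[0];print(n,np.round(best[0],1),best[1])
    for mz in(181,):
        print(" mouth offset0 pred px",proj("top",[[x,y,mz]]))
for r in regions_of("top","jar_caddy_flap")[:1]:
    v,u=np.nonzero(r["pixels"]);print("mouth",u.mean(),v.mean(),ray("top",[u.mean(),v.mean()],179))
for r in regions_of("top","jar")[:3]:
    v,u=np.nonzero(r["pixels"]);p=ray("top",[u.mean(),v.mean()],60)
    print("jar",r["extent"],fit("top",r["pixels"],lambda x,y:cyl(x,y,20.5,0,105),p[:2],[15,15]))
for n,R,h in(("mug",43,98),("oil_bottle",30,268),("mill",29,170)):
    for r in regions_of("top",n)[:1]:
        v,u=np.nonzero(r["pixels"]);print(n,ray("top",[u.mean(),v.mean()],h/2))
c=cv2.resize(f[105:325,110:330],(600,600),interpolation=cv2.INTER_CUBIC);cv2.imwrite("pics/c1.png",c)
E
```

```text
jar_caddy [ 573.7 -193.1   -3.3] 0.9654855728149414
 mouth offset0 pred px [[286.42460275 161.4599344 ]]
paper_caddy [570.7  82.1   5.3] 0.9554956555366516
 mouth offset0 pred px [[200.56193314 189.38485615]]
mouth 286.4672131147541 162.77868852459017 [ 570.36796277 -192.138012    179.        ]
jar [148.9, 236.3, 18.9, 21.9] (array([476.97297971, 261.14409887]), np.float64(0.9168708920478821))
jar [147.7, 296.1, 20.0, 21.1] (array([300.12891816, 306.48198145]), np.float64(0.9380318522453308))
mug [ 406.79759314 -370.15245539   49.        ]
oil_bottle [ 656.32312048 -368.66201901  134.        ]
mill [ 594.83832104 -449.77772428   85.        ]
```

View pics/c1.png

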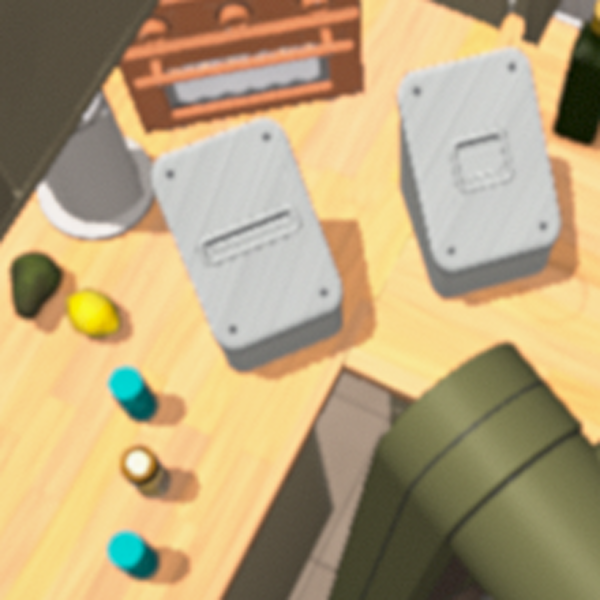

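```bash
python3 - <<'E'
from h import *
f=grab_frame("top")
s=f[255:300,140:185].astype(int)
# brown lid / non-wood blob: edges by difference to wood; use Lab
lab=cv2.cvtColor(f,cv2.COLOR_BGR2LAB).astype(int)
print(ray("top",[161.4,275.6],105),ray("top",[165.4,284.5],0))
for r in regions_of("top","jar"):
    print(r["score"],r["extent"])
    if 262<r["extent"][1]<280:
        m=r["pixels"];v,u=np.nonzero(m);print(fit("top",m,lambda x,y:cyl(x,y,20.5,0,105),ray("top",[u.mean(),v.mean()],60)[:2],[15,15]))
p=proj("top",cyl(385,283,20.5,0,105));print(p.min(0),p.max(0))
# mouth edge yaw from silhouettes: project predicted mouth corners
a=np.radians(-3.3);R=np.array([[np.cos(a),-np.sin(a),0],[np.sin(a),np.cos(a),0],[0,0,1]])
c,s_=np.cos(np.radians(38)),np.sin(np.radians(38))
Q=np.array([[sx*25*c,sy*27,180.5+sx*25*s_] for sx,sy in((-1,-1),(-1,1),(1,1),(1,-1))])@R.T+[572,-192.5,0]
print(((proj("top",Q)-[110,105])*600/220).round())
E
```

```text
[377.86078805 268.56217888 105.        ] [375.54046348 276.53382228   0.        ]
0.65 [150.0, 233.6, 16.6, 21.8]
0.61 [146.0, 295.0, 23.3, 21.3]
[149.04263533 268.09344466] [169.12821703 288.82415492]
[[508. 171.]
 [463. 183.]
 [454. 140.]
 [500. 128.]]
```

send_rows(moves=[[0,[0.7,-0.7,0],[0,0,1]],[0,[0.64,-0.76,0],[0,0,1]],[0,[0.58,-0.82,0],[0,0,1]],[0,[0.5,-0.86,0],[0,0,1]],[0,[0.42,-0.9,0],[0,0,1]]])

```text
time_s: 1.72
eef_pos: [332.6, -409.5, 245.3]
eef_rot: [[1.0, -0.032, 0.0], [-0.032, -1.0, -0.0], [0.0, 0.0, -1.0]]
ft_force: [0.9, -0.3, 0.8]
gripper_width: 85.2
grasp_force: 0.0
```

send_rows(moves=[[0,[0.33,-0.93,0],[0,0,0.36]],[0,[0.33,-0.93,0],[0,0,0]],[0,[0.33,-0.93,0],[0,0,0]],[0,[0.33,-0.93,0],[0,0,0]],[0,[0.33,-0.93,0],[0,0,0]]])

```text
time_s: 2.13
eef_pos: [408.1, -227.1, 245.7]
eef_rot: [[0.998, -0.058, 0.001], [-0.058, -0.998, -0.001], [0.001, 0.001, -1.0]]
ft_force: [1.1, -0.1, -0.4]
gripper_width: 85.2
grasp_force: 0.0
```

send_rows(moves=[[0,[-0.05,-0.95,0],[0,0,0]],[0,[-0.05,-0.95,0],[0,0,0]],[0,[-0.05,-0.95,0],[0,0,0]],[0,[-0.05,-0.95,0],[0,0,0]],[0,[-0.05,-0.95,0],[0,0,0]]])

```text
time_s: 2.55
eef_pos: [408.5, -36.9, 245.7]
eef_rot: [[0.998, -0.058, 0.001], [-0.058, -0.998, -0.0], [0.001, 0.0, -1.0]]
ft_force: [1.1, 0.3, -0.3]
gripper_width: 85.4
grasp_force: 0.0
```

send_rows(moves=[[0,[-0.05,-0.95,0],[0,0,0]],[0,[-0.05,-0.95,0],[0,0,0]],[0,[-0.05,-0.95,0],[0,0,0]],[0,[-0.05,-0.95,0],[0,0,0]],[0,[-0.05,-0.6,0],[0,0,0]]])

```text
time_s: 2.97
eef_pos: [408.6, 140.6, 245.7]
eef_rot: [[0.998, -0.056, 0.001], [-0.056, -0.998, 0.001], [0.001, -0.001, -1.0]]
ft_force: [0.1, -0.9, -0.1]
gripper_width: 85.4
grasp_force: 0.0
```

```bash
python3 - <<'E'
from h import *
f=grab_frame("top");g=grab_frame("scene")
for c in("top","scene"):
  for r in regions_of(c,"jar"):
    m=r["pixels"];v,u=np.nonzero(m);print(c,r["score"],r["extent"],fit(c,m,lambda x,y:cyl(x,y,20.5,0,105),ray(c,[u.mean(),v.mean()],55)[:2],[15,15]))
s=get_state();print(s["time_s"],s["eef_pos"],s["eef_rot"],s["q"])
a=np.hstack([cv2.resize(f[200:340,100:240],(400,400),interpolation=cv2.INTER_CUBIC),cv2.resize(g[140:280,50:190],(400,400),interpolation=cv2.INTER_CUBIC)])
cv2.imwrite("pics/c2.png",a)
E
```

```text
top 0.74 [148.6, 295.6, 19.9, 22.4] (array([299.30380283, 306.3266207 ]), np.float64(0.9122614860534668))
top 0.58 [156.1, 263.7, 20.1, 22.6] (array([383.681103  , 269.82014015]), np.float64(0.9392842054367065))
top 0.48 [152.6, 237.4, 14.5, 19.3] (array([474.8122763 , 259.76211909]), np.float64(0.8701102137565613))
scene 0.75 [107.8, 201.0, 16.5, 33.4] (array([299.79796336, 306.21151351]), np.float64(0.8945429921150208))
scene 0.73 [130.7, 193.8, 18.0, 31.1] (array([385.25224533, 269.11521698]), np.float64(0.9226328134536743))
scene 0.69 [151.6, 175.2, 13.6, 29.5] (array([479.70846637, 260.91065225]), np.float64(0.8711858987808228))
scene 0.45 [372.0, 199.8, 32.2, 52.1] (array([ 619.00354759, -460.05333361]), np.float64(0.6108182668685913))
3.1667 [408.92140361 138.04287103 245.36332476] [[ 9.98425425e-01 -5.60951970e-02  2.40869981e-05]
 [-5.60951786e-02 -9.98425307e-01 -4.87130998e-04]
 [ 5.13747778e-05  4.85012809e-04 -9.99999881e-01]] [ 1.15363743e+01 -2.22431357e+01  1.20983423e+02 -2.79469298e-02
  8.12639429e+01  1.04756326e+02]
```

View pics/c2.png

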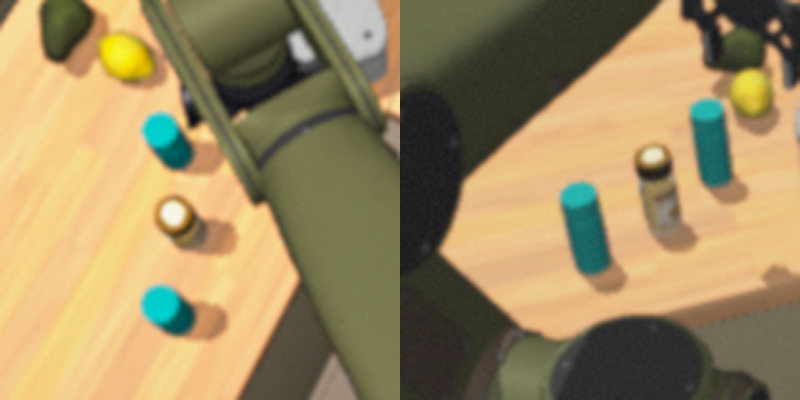

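The jar is the brown-lidded one, at top crop (175,215) and scene crop (655,190). Both cameras put it at (384.5, 269.5) mm. Moving above it and then down.

send_rows(moves=[[0,[-0.2,-0.8,0],[0,0,0]],[0,[-0.2,-0.8,0],[0,0,0]],[0,[-0.2,-0.8,0],[0,0,0]],[0,[-0.2,-0.7,0],[0,0,0]],[0,[0,-0.15,0],[0,0,0]]])

```text
time_s: 3.58
eef_pos: [384.3, 270.9, 245.5]
eef_rot: [[0.998, -0.057, -0.0], [-0.057, -0.998, 0.001], [-0.0, -0.001, -1.0]]
ft_force: [0.5, 0.1, 0.6]
gripper_width: 85.3
grasp_force: 0.0
```

send_rows(moves=[[0,[0,0,0.8],[0,0,0]],[0,[0,0,0.8],[0,0,0]],[0,[0,0,0.6],[0,0,0]],[0,[0,0,0.3],[0,0,0]],[0,[0,0,0],[0,0,0]]])

```text
time_s: 4.0
eef_pos: [383.3, 267.0, 141.9]
eef_rot: [[0.998, -0.06, -0.006], [-0.06, -0.998, -0.003], [-0.005, 0.004, -1.0]]
ft_force: [-0.2, 0.0, -1.6]
gripper_width: 85.7
grasp_force: 0.0
```

send_rows(moves=[[0,[0,0,0.5],[0,0,0]],[0,[0,0,0.5],[0,0,0]],[0,[0,0,0.3],[0,0,0]],[0,[0,0,0.15],[0,0,0]],[0,[0,0,0],[0,0,0]]])

```text
time_s: 4.42
eef_pos: [384.7, 268.8, 87.0]
eef_rot: [[0.998, -0.059, -0.001], [-0.059, -0.998, -0.001], [-0.001, 0.001, -1.0]]
ft_force: [0.0, -0.3, -0.9]
gripper_width: 85.6
grasp_force: 0.0
```

send_rows(moves=[[1,[0,0,0],[0,0,0]],[1,[0,0,0],[0,0,0]],[1,[0,0,0],[0,0,0]],[1,[0,0,0],[0,0,0]],[1,[0,0,0],[0,0,0]]])

```text
time_s: 4.83
eef_pos: [385.6, 270.0, 88.8]
eef_rot: [[0.998, -0.058, 0.002], [-0.058, -0.998, 0.002], [0.002, -0.002, -1.0]]
ft_force: [-0.5, 0.1, 3.1]
gripper_width: 39.2
grasp_force: 60.8
```

send_rows(moves=[[1,[0,0,0],[0,0,0]],[1,[0,0,0],[0,0,0]],[1,[0,0,0],[0,0,0]],[1,[0,0,0],[0,0,0]],[1,[0,0,0],[0,0,0]]])

```text
time_s: 5.25
eef_pos: [385.6, 270.0, 88.7]
eef_rot: [[0.998, -0.058, 0.002], [-0.058, -0.998, 0.001], [0.002, -0.002, -1.0]]
ft_force: [-0.3, 0.9, 6.0]
gripper_width: 39.0
grasp_force: 60.8
```

send_rows(moves=[[1,[0,0,-0.4],[0,0,0]],[1,[0,0,-0.8],[0,0,0]],[1,[0,0,-0.9],[0,0,0]],[1,[0,0,-0.9],[0,0,0]],[1,[0,0,-0.8],[0,0,0]]])

```text
time_s: 5.67
eef_pos: [384.2, 269.1, 240.7]
eef_rot: [[0.998, -0.058, -0.0], [-0.058, -0.998, -0.0], [-0.0, 0.0, -1.0]]
ft_force: [0.9, 0.2, -0.6]
gripper_width: 39.1
grasp_force: 60.5
```

send_rows(moves=[[1,[0,0.3,-0.2],[0,0,0]],[1,[0.08,0.7,0],[0,0,0]],[1,[0.08,0.9,0],[0,0,0]],[1,[0.08,0.95,0],[0,0,0]],[1,[0.08,0.95,0],[0,0,0]]])

```text
time_s: 6.08
eef_pos: [387.4, 115.2, 245.7]
eef_rot: [[0.998, -0.056, -0.002], [-0.056, -0.998, -0.001], [-0.002, 0.001, -1.0]]
ft_force: [1.2, -0.6, -1.6]
gripper_width: 39.3
grasp_force: 60.7
```

send_rows(moves=[[1,[0.08,0.95,0],[0,0,0]],[1,[0.08,0.95,0],[0,0,0]],[1,[0.08,0.95,0],[0,0,0]],[1,[0.08,0.95,0],[0,0,0]],[1,[0.08,0.95,0],[0,0,0]]])

```text
time_s: 6.5
eef_pos: [392.2, -75.6, 245.8]
eef_rot: [[0.998, -0.058, -0.002], [-0.058, -0.998, 0.0], [-0.002, -0.0, -1.0]]
ft_force: [1.0, 0.4, 0.4]
gripper_width: 38.8
grasp_force: 60.7
```

send_rows(moves=[[1,[0.08,0.95,0],[0,0,0]],[1,[0.08,0.9,0],[0,0,0]],[1,[0,0.7,0],[0,0,0]],[1,[0,0.35,0],[0,0,0]],[1,[0,0,0],[0,0,0]]])

```text
time_s: 6.92
eef_pos: [391.9, -192.2, 245.6]
eef_rot: [[0.998, -0.062, -0.003], [-0.062, -0.998, 0.001], [-0.003, -0.001, -1.0]]
ft_force: [-0.1, 0.4, -1.1]
gripper_width: 39.3
grasp_force: 60.8
```

```bash
python3 - <<'E'
from h import *
f=grab_frame("top");g=grab_frame("scene")
for c in("top","scene"):
  for r in regions_of(c,"jar_caddy")[:1]:
    m=r["pixels"];print(c,r["score"],r["extent"],fit(c,m,caddy,[572,-192,-3],[20,20,10]))
  for r in regions_of(c,"jar_caddy_flap")[:2]:
    v,u=np.nonzero(r["pixels"]);print(c,r["score"],r["extent"],"mouth",ray(c,[u.mean(),v.mean()],180))
s=get_state();print(s["time_s"],s["eef_pos"],s["gripper_width"],s["q"])
a=np.hstack([cv2.resize(f[105:225,220:340],(400,400),interpolation=cv2.INTER_CUBIC),cv2.resize(g[160:280,230:350],(400,400),interpolation=cv2.INTER_CUBIC)])
cv2.imwrite("pics/c3.png",a)
E
```

```text
top 0.74 [255.3, 122.5, 52.2, 92.8] (array([ 579.51169163, -174.97998949,  -19.7205931 ]), np.float64(0.7359116673469543))
top 0.72 [272.8, 156.2, 25.5, 15.4] mouth [ 570.66281954 -190.52416328  180.        ]
scene 0.9 [266.4, 143.2, 72.0, 105.5] (array([ 579.38977334, -208.08802197,   11.24025587]), np.float64(0.6499068737030029))
scene 0.72 [292.1, 173.8, 21.1, 20.6] mouth [ 575.61458751 -197.99879931  180.        ]
7.2167 [ 393.17732218 -188.91028699  246.96059783] 38.9753477456466 [-3.27260892e+01 -2.15844491e+01  1.20357591e+02  8.27325696e-03
  8.12572825e+01  6.04998216e+01]
```

View pics/c3.png

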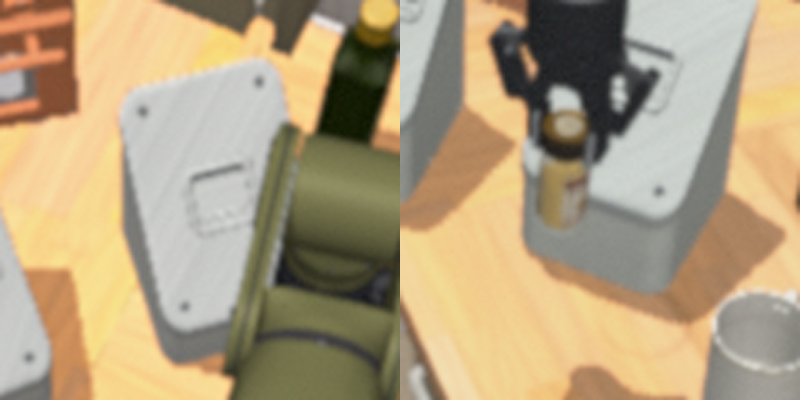

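The jar hangs straight in the gripper (scene crop (563,170)), and the mouth shows at top crop (222,200). Now tilting 38° clear of the caddy.

send_rows(moves=[[1,[0,0,0],[0,0.5,0]],[1,[0,0,0],[0,1,0]],[1,[0,0,0],[0,1,0]],[1,[0,0,0],[0,1,0]],[1,[0,0,0],[0,1,0]]])

```text
time_s: 7.63
eef_pos: [393.7, -189.0, 247.8]
eef_rot: [[0.921, -0.056, 0.386], [-0.051, -0.998, -0.022], [0.387, 0.001, -0.922]]
ft_force: [-0.3, 0.2, -0.8]
gripper_width: 39.1
grasp_force: 60.7
```

send_rows(moves=[[1,[0,0,0],[0,1,0]],[1,[0,0,0],[0,1,0]],[1,[0,0,0],[0,0.7,0]],[1,[0,0,0],[0,0.4,0]],[1,[0,0,0],[0,0,0]]])

```text
time_s: 8.05
eef_pos: [392.3, -188.9, 245.8]
eef_rot: [[0.787, -0.058, 0.614], [-0.046, -0.998, -0.035], [0.615, -0.0, -0.788]]
ft_force: [0.1, 1.0, -0.9]
gripper_width: 39.1
grasp_force: 60.7
```

```bash
cat > k.py <<'E'
from h import *
a=np.radians(-3.3);M=np.array([571.5,-192.3,181])
def rep():
    s=get_state();R=s["eef_rot"];p=s["eef_pos"]
    c,q=np.cos(np.radians(38)),np.sin(np.radians(38))
    Rz=np.array([[np.cos(a),-np.sin(a),0],[np.sin(a),np.cos(a),0],[0,0,1]])
    T=Rz@np.array([[c,0,q],[0,-1,0],[q,0,-c]])   # wanted tool axes at mouth
    E=np.degrees(cv2.Rodrigues(R.T@T)[0].ravel())/5
    print("t",s["time_s"],"TCP in mouth tool axes mm",np.round(T.T@(p-M),1),"turn left (units)",np.round(E,2),"w",s["gripper_width"],"F",np.round(T.T@s["ft_force"],1),"q",np.round(s["q"],1))
E
python3 - <<'E'
from k import *
rep()
for z in(181,):
    P=lambda u,v:ray("top",[110+u/2.727-.4,105+v/2.727-.4],z)
    print(P(480.75,158.5),P(434,170.5),P(527.5,146.5))
    l,r=P(434,170.5),P(527.5,146.5);print("yaw",np.degrees(np.arctan2(r[0]-l[0],-(r[1]-l[1]))))
    t=ray("top",[110+464.5/2.727,105+79/2.727],181+45);b=ray("top",[110+497/2.727,105+238/2.727],181-45);print(t,b,np.degrees(np.arctan2(t[1]-b[1],t[0]-b[0])))
E
```

```text
t 8.05 TCP in mouth tool axes mm [-101.2    7.  -161.3] turn left (units) [-0.    0.01 -0.  ] w 39.120196248301035 F [-0.5 -1.   0.7] q [-48.3 -44.9 139.5  30.1  60.2  35.7]
[ 570.22635411 -190.06396139  181.        ] [ 573.3775904  -135.42322315  181.        ] [ 567.04980426 -245.14362305  181.        ]
yaw -3.30070142449519
[ 646.51409406 -197.73051696  226.        ] [ 488.75940345 -183.41446338  136.        ] -5.185321759671297
```

send_rows(moves=[[1,[0.4,-0.04,0],[0,0,0]],[1,[0.6,-0.05,0],[0,0,0]],[1,[0.6,-0.05,0.2],[0,0,0]],[1,[0.5,-0.05,0.3],[0,0,0]],[1,[0.4,0,0.3],[0,0,0]]])

```text
time_s: 8.47
eef_pos: [494.3, -187.1, 285.7]
eef_rot: [[0.786, -0.055, 0.616], [-0.043, -0.998, -0.035], [0.617, 0.002, -0.787]]
ft_force: [-0.6, -0.6, 0.9]
gripper_width: 39.0
grasp_force: 60.7
```

send_rows(moves=[[1,[0,0,0.3],[0,0,0]],[1,[0,0,0.1],[0,0,0]],[1,[0,0,0],[0,0,0]],[1,[0,0,0],[0,0,0]],[1,[0,0,0],[0,0,0]]])

```text
time_s: 8.88
eef_pos: [501.6, -188.5, 271.3]
eef_rot: [[0.787, -0.058, 0.615], [-0.045, -0.998, -0.036], [0.616, 0.0, -0.788]]
ft_force: [0.2, 0.7, -0.8]
gripper_width: 39.0
grasp_force: 60.8
```

```bash
sed -i 's/571.5,-192.3/571,-191.5/' k.py; python3 - <<'E'
from k import *
rep()
f=grab_frame("top");g=grab_frame("scene")
a=np.hstack([cv2.resize(f[105:225,230:350],(400,400),interpolation=cv2.INTER_CUBIC),cv2.resize(g[140:260,230:350],(400,400),interpolation=cv2.INTER_CUBIC)])
cv2.imwrite("pics/c4.png",a)
E
```

```text
t 8.8833 TCP in mouth tool axes mm [   0.9    1.  -113.9] turn left (units) [ 0. -0. -0.] w 38.988853589007604 F [-0.4 -0.7  0.8] q [-35.7 -28.6 128.1  25.5  50.   46.4]
```

View pics/c4.png

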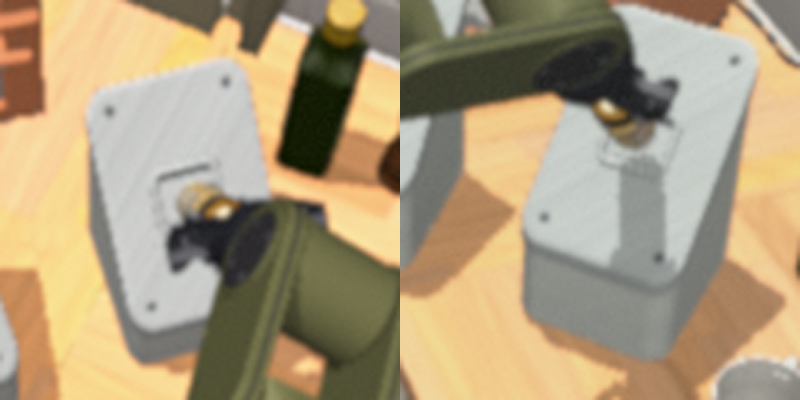

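```bash
python3 - <<'E'
from k import *
print(ray("scene",[301.65,181.05],181))
# top, this crop: screws (109,111),(225,81),(151,306); centre from diagonal (225,81)-(151,306)
print(ray("top",[230+188/3.333-.35,105+193.5/3.333-.35],181))
s=get_state();foot=s["eef_pos"]+88*s["eef_rot"][:,2];print(foot)
for c in("top","scene"):
    o=(230,105) if c=="top" else(230,140)
    n=np.array([-.615,.0355,.788])
    print(c,((proj(c,[foot,M])-o)*3.333).round(), (proj(c,cyl(0,0,0,0,0)[:1])*0)[0,0])
E
```

```text
[ 573.02434669 -192.30647946  181.        ]
[ 570.11581995 -190.55524745  181.        ]
[ 555.72818506 -191.98250923  202.39789663]
top [[196. 195.]
 [187. 191.]] 0.0
scene [[234. 129.]
 [237. 138.]] 0.0
```

send_rows(moves=[[1,[0,-0.02,0.2],[0,0,0]],[1,[0,0,0.2],[0,0,0]],[1,[0,0,0.2],[0,0,0]],[1,[0,0,0.15],[0,0,0]],[1,[0,0,0.1],[0,0,0]]])

```text
time_s: 9.4
eef_pos: [523.1, -189.0, 243.6]
eef_rot: [[0.787, -0.058, 0.614], [-0.046, -0.998, -0.035], [0.615, -0.0, -0.789]]
ft_force: [-6.6, 1.4, 5.6]
gripper_width: 39.2
grasp_force: 61.6
```

send_rows(moves=[[1,[0,0,0.15],[0,0,0]],[1,[0,0,0.15],[0,0,0]],[1,[0,0,0],[0,0,0]],[1,[0,0,0],[0,0,0]],[1,[0,0,0],[0,0,0]]])

```text
time_s: 9.82
eef_pos: [529.1, -189.2, 232.1]
eef_rot: [[0.79, -0.057, 0.611], [-0.046, -0.998, -0.034], [0.612, -0.001, -0.791]]
ft_force: [-4.4, -1.5, -3.5]
gripper_width: 39.3
grasp_force: 60.8
```

```bash
python3 -c "
from k import *
rep()"
```

```text
t 9.8167 TCP in mouth tool axes mm [ -1.6   0.1 -66.1] turn left (units) [-0.01  0.06 -0.  ] w 39.296564822211366 F [-5.5  1.7  0.1] q [-33.5 -22.5 127.7  26.3  44.1  45.8]
```

send_rows(moves=[[1,[-0.03,0,0.2],[0,0,0]],[1,[0,0,0.2],[0,0,0]],[1,[0,0,0.2],[0,0,0]],[1,[0,0,0.1],[0,0,0]],[1,[0,0,0],[0,0,0]]])

```text
time_s: 10.23
eef_pos: [546.3, -189.9, 210.1]
eef_rot: [[0.788, -0.057, 0.613], [-0.046, -0.998, -0.034], [0.614, -0.001, -0.79]]
ft_force: [-2.6, -0.7, -3.3]
gripper_width: 39.5
grasp_force: 60.9
```

```bash
python3 -c "
from k import *
rep()"
```

```text
t 10.2333 TCP in mouth tool axes mm [ -1.6  -0.1 -38.2] turn left (units) [-0.01  0.03 -0.01] w 39.486234572501985 F [-4.   0.9  1.1] q [-32.3 -18.7 127.2  27.3  40.6  44.9]
```

send_rows(moves=[[1,[0,0,0.15],[0,0,0]],[1,[0,0,0.15],[0,0,0]],[1,[0,0,0.05],[0,0,0]],[1,[0,0,0],[0,0,0]],[1,[0,0,0],[0,0,0]]])

```text
time_s: 10.65
eef_pos: [554.8, -190.7, 200.1]
eef_rot: [[0.788, -0.058, 0.614], [-0.046, -0.998, -0.035], [0.615, -0.001, -0.789]]
ft_force: [-0.8, 0.6, -3.9]
gripper_width: 39.0
grasp_force: 60.8
```

```bash
python3 -c "
from k import *
rep()"
```

```text
t 10.65 TCP in mouth tool axes mm [ -1.    0.1 -25. ] turn left (units) [-0.    0.02 -0.  ] w 39.013403738217264 F [-3.1 -0.5  2.6] q [-31.8 -16.8 126.8  27.8  39.   44.5]
```

send_rows(moves=[[0,[0,0,0],[0,0,0]],[0,[0,0,0],[0,0,0]],[0,[0,0,0],[0,0,0]],[0,[0,0,0],[0,0,0]],[0,[0,0,0],[0,0,0]]])

```text
time_s: 11.07
eef_pos: [555.5, -191.1, 202.0]
eef_rot: [[0.786, -0.058, 0.616], [-0.045, -0.998, -0.036], [0.617, 0.001, -0.787]]
ft_force: [-0.1, -0.1, 0.0]
gripper_width: 85.5
grasp_force: 0.0
```

send_rows(moves=[[0,[0,0,-0.3],[0,0,0]],[0,[0,0,-0.5],[0,0,0]],[0,[0,0,-0.5],[0,0,0]],[0,[0,0,-0.3],[0,0,0]],[0,[0,0,0],[0,0,0]]])

```text
time_s: 11.48
eef_pos: [516.1, -189.4, 255.2]
eef_rot: [[0.783, -0.059, 0.619], [-0.044, -0.998, -0.039], [0.62, 0.003, -0.785]]
ft_force: [0.6, -0.3, 0.7]
gripper_width: 85.3
grasp_force: 0.0
```

send_rows(moves=[[1,[0,0,0],[0,0,0]],[1,[0,0,0],[0,0,0]],[1,[0,0,0],[0,0,0]],[1,[0,0,0],[0,0,0]],[1,[0,0,0],[0,0,0]]])

```text
time_s: 11.9
eef_pos: [515.7, -188.4, 250.3]
eef_rot: [[0.788, -0.058, 0.614], [-0.046, -0.998, -0.035], [0.615, -0.001, -0.789]]
ft_force: [-0.4, -0.5, 0.3]
gripper_width: 25.3
grasp_force: 0.0
```

```bash
python3 - <<'E'
from k import *
rep()
f=grab_frame("top");g=grab_frame("scene")
a=np.hstack([cv2.resize(f[105:225,230:350],(400,400),interpolation=cv2.INTER_CUBIC),cv2.resize(g[140:260,230:350],(400,400),interpolation=cv2.INTER_CUBIC)])
cv2.imwrite("pics/c5.png",a)
E
```

```text
t 11.9 TCP in mouth tool axes mm [ -0.9   0.1 -88.7] turn left (units) [-0.01  0.02 -0.01] w 25.27540680021998 F [-0.   0.5 -0.5] q [-34.5 -25.5 128.1  26.   46.8  46.1]
```

View pics/c5.png

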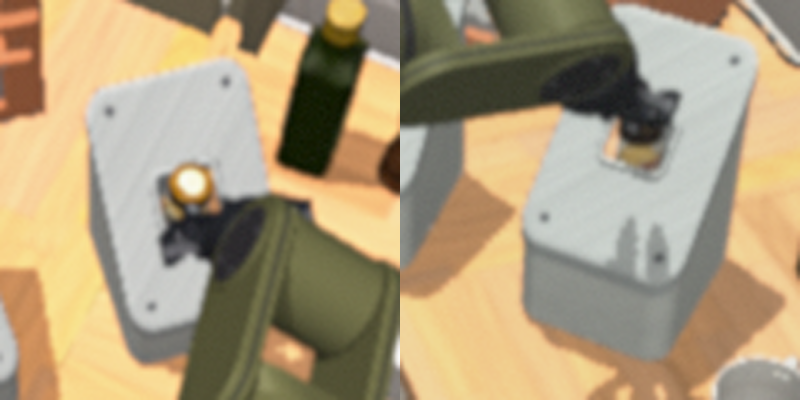

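The jar sits pinched in the mouth with its lid up (top crop (191,183)). I'll locate the lid, then push with closed tips.

```bash
python3 - <<'E'
from k import *
rep()
c,q=np.cos(np.radians(38)),np.sin(np.radians(38))
Rz=np.array([[np.cos(a),-np.sin(a),0],[np.sin(a),np.cos(a),0],[0,0,1]])
T=Rz@np.array([[c,0,q],[0,-1,0],[q,0,-c]])
for z in(210,218,226):print(z,np.round(T.T@(ray("top",[230+191/3.333-.35,105+183/3.333-.35],z)-M),1))
E
```

```text
t 12.0 TCP in mouth tool axes mm [ -0.7   0.2 -89. ] turn left (units) [-0.    0.01 -0.01] w 9.917964248399901 F [-0.3 -0.4 -0.4] q [-34.5 -25.5 128.1  26.   46.8  46.1]
210 [ 13.9  -1.3 -26. ]
218 [ 15.8  -3.1 -34.6]
226 [ 17.8  -4.8 -43.2]
```

send_rows(moves=[[1,[0,0,0],[0,0,0]],[1,[0,0,0],[0,0,0]],[1,[0,0,0.1],[0,0,0]],[1,[0,0,0.1],[0,0,0]],[1,[0,0,0],[0,0,0]]])

```text
time_s: 12.42
eef_pos: [520.6, -188.7, 244.0]
eef_rot: [[0.787, -0.058, 0.614], [-0.046, -0.998, -0.035], [0.615, -0.001, -0.789]]
ft_force: [-1.4, -0.3, -0.6]
gripper_width: -0.2
grasp_force: 0.0
```

send_rows(moves=[[1,[0.1,0,0.15],[0,0,0]],[1,[0.1,0,0.15],[0,0,0]],[1,[0,0,0.15],[0,0,0]],[1,[0,0,0.15],[0,0,0]],[1,[0,0,0.15],[0,0,0]]])

```text
time_s: 12.83
eef_pos: [545.8, -190.2, 225.6]
eef_rot: [[0.787, -0.058, 0.614], [-0.046, -0.998, -0.035], [0.615, -0.0, -0.788]]
ft_force: [0.4, 0.4, 0.9]
gripper_width: -0.0
grasp_force: 0.0
```

send_rows(moves=[[1,[0,0,0.15],[0,0,0]],[1,[0,0,0.15],[0,0,0]],[1,[0,0,0.15],[0,0,0]],[1,[0,0,0.1],[0,0,0]],[1,[0,0,0],[0,0,0]]])

```text
time_s: 13.25
eef_pos: [559.1, -191.0, 208.2]
eef_rot: [[0.787, -0.058, 0.614], [-0.046, -0.998, -0.035], [0.615, -0.001, -0.788]]
ft_force: [0.3, 0.3, -0.1]
gripper_width: 0.1
grasp_force: 0.0
```

```bash
python3 - <<'E'
from k import *
rep()
f=grab_frame("top");g=grab_frame("scene")
a=np.hstack([cv2.resize(f[105:225,230:350],(400,400),interpolation=cv2.INTER_CUBIC),cv2.resize(g[140:260,230:350],(400,400),interpolation=cv2.INTER_CUBIC)])
cv2.imwrite("pics/c6.png",a)
E
```

```text
t 13.25 TCP in mouth tool axes mm [  7.4   0.2 -28.8] turn left (units) [-0.    0.01 -0.01] w 0.11710008431464344 F [ 0.2 -0.4  0.2] q [-31.5 -16.7 126.   27.2  39.5  45.4]
```

View pics/c6.png

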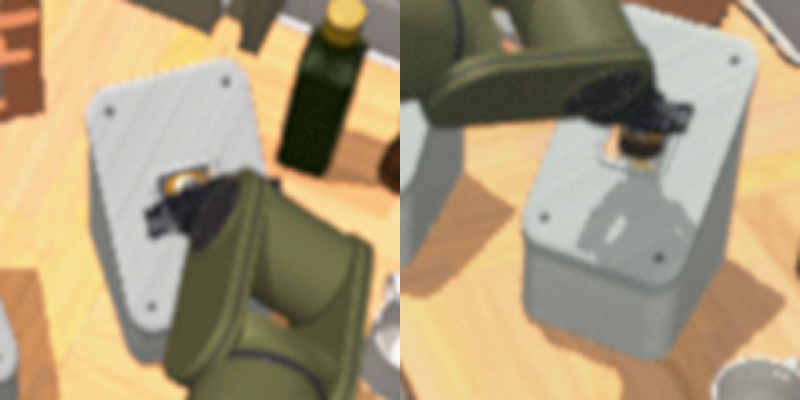

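The lid has dropped to about mouth level (top crop (188,185)), so pushing on works.

send_rows(moves=[[1,[-0.03,0,0.15],[0,0,0]],[1,[-0.03,0,0.15],[0,0,0]],[1,[-0.03,0,0.15],[0,0,0]],[1,[0,0,0.1],[0,0,0]],[1,[0,0,0],[0,0,0]]])

```text
time_s: 13.77
eef_pos: [569.4, -191.4, 187.8]
eef_rot: [[0.788, -0.058, 0.613], [-0.046, -0.998, -0.035], [0.614, -0.001, -0.789]]
ft_force: [0.2, -0.4, 0.4]
gripper_width: -0.1
grasp_force: 0.0
```

```bash
python3 -c "
from k import *
rep()"
```

```text
t 13.7667 TCP in mouth tool axes mm [ 2.9  0.  -6.4] turn left (units) [-0.01  0.02 -0.01] w -0.12464725914936364 F [ 0.5  0.4 -0.2] q [-30.9 -13.8 125.8  28.3  37.   44.3]
```

send_rows(moves=[[1,[0,0,0.15],[0,0,0]],[1,[0,0,0.15],[0,0,0]],[1,[0,0,0.1],[0,0,0]],[1,[0,0,0],[0,0,0]],[1,[0,0,0],[0,0,0]]])

```text
time_s: 14.18
eef_pos: [579.0, -192.2, 175.9]
eef_rot: [[0.788, -0.057, 0.613], [-0.046, -0.998, -0.035], [0.614, -0.0, -0.789]]
ft_force: [-4.2, -1.6, 1.8]
gripper_width: -0.4
grasp_force: 2.2
```

send_rows(moves=[[1,[0,0,-0.3],[0,0,0]],[1,[0,0,-0.5],[0,0,0]],[1,[0,0,-0.7],[0,0,0]],[1,[0,0,-0.8],[0,0,0]],[1,[0,0,-0.8],[0,0,0]]])

```text
time_s: 14.6
eef_pos: [502.2, -187.4, 274.8]
eef_rot: [[0.787, -0.058, 0.614], [-0.046, -0.998, -0.035], [0.615, -0.001, -0.789]]
ft_force: [-0.2, -0.2, 0.1]
gripper_width: 0.2
grasp_force: 0.0
```

send_rows(moves=[[1,[-0.4,0,-0.5],[0,0,0]],[1,[-0.6,0,0],[0,0,0]],[1,[-0.6,0,0],[0,0,0]],[1,[-0.4,0,0],[0,0,0]],[1,[0,0,0],[0,0,0]]])

```text
time_s: 15.02
eef_pos: [425.9, -182.9, 238.0]
eef_rot: [[0.788, -0.059, 0.612], [-0.048, -0.998, -0.035], [0.613, -0.002, -0.79]]
ft_force: [-0.2, -0.1, -0.6]
gripper_width: 0.1
grasp_force: 0.0
```

```bash
python3 - <<'E'
from k import *
rep()
f=grab_frame("top");g=grab_frame("scene")
for n in("jar","jar_caddy_flap"):
  for r in regions_of("top",n):print(n,r["score"],r["extent"])
for n,R,h in(("mug",43,98),("oil_bottle",30,268),("mill",29,170)):
    for r in regions_of("top",n)[:1]:
        v,u=np.nonzero(r["pixels"]);print(n,ray("top",[u.mean(),v.mean()],h/2))
a=np.hstack([cv2.resize(f[105:225,230:350],(400,400),interpolation=cv2.INTER_CUBIC),cv2.resize(g[140:260,230:350],(400,400),interpolation=cv2.INTER_CUBIC)])
cv2.imwrite("pics/c7.png",a)
E
```

```text
t 15.0167 TCP in mouth tool axes mm [ -79.5   -0.3 -134.4] turn left (units) [-0.    0.03 -0.03] w 0.11913980626256199 F [-0.5  0.1  0.3] q [-42.9 -39.6 137.6  28.6  54.7  39.5]
jar 0.75 [146.9, 300.2, 22.8, 15.6]
jar 0.64 [149.7, 235.5, 16.7, 24.1]
jar_caddy_flap 0.74 [256.3, 125.2, 61.5, 87.8]
jar_caddy_flap 0.5 [275.5, 156.4, 21.0, 13.6]
jar_caddy_flap 0.49 [341.0, 187.1, 32.8, 36.9]
mug [ 414.47610868 -381.26559258   49.        ]
mill [ 595.87324019 -453.80083963   85.        ]
```

View pics/c7.png

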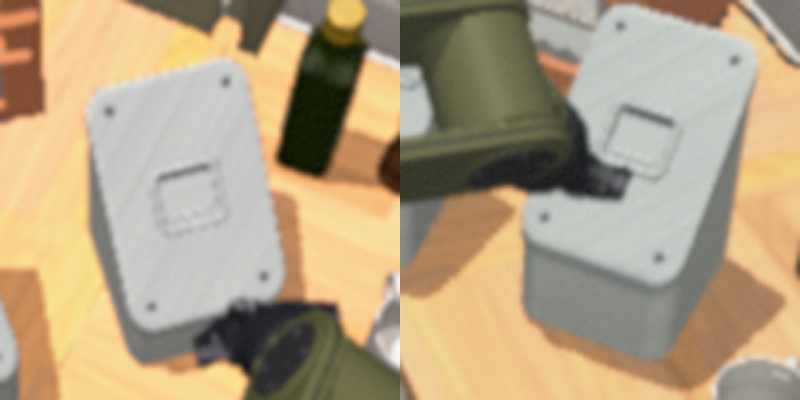

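The flap is shut (top crop (190,197)), the jar is gone from view and the caddy hasn't moved. The arm is clear, so I'm handing in.

```bash
python3 -c "
from cell import *
print(sign_off())"
```

```text
the job is handed in; nothing more can be done
None
```

The jar went through the mouth of the jar caddy and out of sight, the flap shut behind it, and I handed the job in at about 15 s; sign-off returned no verdict, and I saw no shift in the jar caddy or the bystanders but did not re-measure the paper caddy or the oil bottle.

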